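# Lower the lid of a bench reactor past its ratchet

## Task

The glass reaction vessel on the stand is to be closed: throw the red holding pawl of the lid lift up and over so that it rests clear of the ratchet wheel, then wind the crank back to lower the lid until you feel it settle on the orange seal, pressing it gently and never hard on the glass. Then swing the pawl back down into the teeth of the wheel and leave the glassware beside the stand where it is.

Things in the scene. Friction and masses are not known exactly. Their poses are not given: they have to be found in the camera images.
- hub (a point): Point on the axis of the crank shaft, 100 mm out from the middle of the fixed stand's aluminium column (42 x 44 mm, 268 mm tall), 180 mm above the bench. Frame: z up; y along the shaft, away from the column; x level, square to both, to the side where the steel rack runs. The shaft carries a steel ratchet wheel, 86 mm diameter, 16 teeth, 30 to 40 mm out from the column's middle. The vessel stands beyond the column, at -y.
- crank_grip (a point): Place to hold the crank's black round grip (16 mm diameter, 76 mm long, parallel to the shaft, revolves freely on its own pin): on its axis, 80 mm from the shaft axis, at hub y = 0; 31 mm of grip lie beyond it, 45 mm towards the column, where the 8 mm thick crank arm is. Its own frame revolves with the grip.
- crank (a joint): Turn q of crank and ratchet wheel, rad. Grip = hub + 80 mm * (sin(1+q), 0, cos(1+q)) in the hub frame. Growing q is the backward turn: the grip goes over towards +x and down, the lid sinks 20 mm per rad by rack and pinion; the engaged pawl blocks it. Limits -0.9, 1.7. Stiff and nearly balanced: stays where it is left, also with the pawl off.
- pawl_pin (a point): Red round pin by which the pawl is lifted: a freely revolving sleeve, 10 mm diameter, 30 mm long, level, parallel to the shaft, 30 mm from the pawl's pivot. The point is on its axis, at hub y = -42 mm; 12 mm of pin lie beyond it, 18 mm towards the column. The crank arm turns in the layer from hub y = -54 to -46 mm. Its own frame revolves with the sleeve.
- pawl (a joint): Swing q of the red pawl, rad. Pivot at x -0.4, z +64 mm from the hub axis; pin = pivot + 30 mm * (sin(q-2.4), 0, cos(q-2.4)) in the hub frame. 0 to 0.13: down in the teeth. Growing q lifts it by the -x side over the top (2.4) to a stop at 2.7, where it stays thrown over. Loose, 90 g; let go short of the top it falls back. Lifting takes 1 N at the pin, up to 8 N if the wheel leans on it.
- pawl_post: The pawl's pivot pin on the column, with the pawl that it carries; origin on the pivot, at the column's face.
- lid: Steel lid, 112 mm diameter, 12 mm thick, with capped necks; origin at the centre of its underside. Moves only up and down, with the crank. Starts about 9 to 29 mm above the seal. Friction is worth 3 N at the grip and weight 2 N: wound down free, the grip resists with 1 N while it moves (at rest down to -6 N); on the seal this rises by 0.6 N for each further mm of grip travel.
- holder: Blue cup, 120 mm diameter, fixed to the stand under the lid, with the glass vessel and the vessel's orange rubber seal that it carries; origin at its underside, 10 mm above the bench. The seal's top lies 160 mm above this origin, give or take 5 mm: vessels differ, and this is not measured. The seal yields 1 mm for each 10 N; 40 N is too much for the glass.
- flask_mid (a point): Conical glass flask, 80 mm diameter, 114 mm tall, loose on the bench near the stand; point half-way up its axis. A bystander.
- reagent_mid (a point): Amber bottle with blue cap, 60 mm diameter, 125 mm tall, loose on the bench near the stand; point half-way up its axis. A bystander.
- beaker_mid (a point): Green glass beaker, 68 mm diameter, 85 mm tall, loose on the bench near the stand; point half-way up its axis. A bystander.
- lift: The fixed stand: steel base plate 150 x 262 x 10 mm, column, shaft with ratchet wheel and crank, rack with the lid; origin on the bench under the middle of the column; same axes as hub.

How it is judged:
By the outcome, as a careful person would: the job done as asked, in the order asked, and still so for the second after the job is handed in, with the robot touching nothing.
It also fails if it takes over 72 s, if anything falls off the work surface, if the arm or the gripper's body presses on something with over 40 N, if the wrist force passes 120 N, or if a joint passes its speed limit or range.

## Robot

A 6-joint arm with a two-finger parallel gripper is mounted at the origin on the work surface. World frame = base frame: x ahead of the robot, y to its left, z up, the work surface at z = 0. Lengths are in m, angles in rad, forces in N, time in s.
With the tool pointing down it reaches from about 0.35 to 0.775 m from the base axis. Payload 5.5 kg.
Tool frame: the origin (TCP) lies on the centre line of the jaws, within the pads' length; the fingertips stand 11 mm ahead of it and the grasp point (between the pads) lies 8 mm behind it (env.tip_reach is the distance from the TCP to the fingertips, in m); z points along the fingers, x is the direction in which the jaws open and shut, and the axes are right-handed (so a half turn about z gives the same grasp; the last joint's range is limited). The gripper opens to 85 mm and grips with 20 to 120 N. Pads are 22 mm wide; open, the fingers measure 114 mm over their backs; the gripper's body (76 mm by 85 mm) begins 54 mm behind the grasp point. The pads swing forward as they close: fully open they stand 13 mm farther back than shut.
Start: joints at [-1.36, 0.313, 0.046, 1.304, 0, 1.431], TCP at [0.198, -0.54, 0.242] pointing down, gripper open.
Joint ranges: [-2.76, 2.76], [-0.86, 1.69], [-1.03, 1.26], [-2.2, 2.34], [-1.47, 1.5], [-3.14, 3.14]. Speed limits (rad/s): [2.57, 2.57, 3.14, 3.14, 3.14, 3.14].

## Interface

Orientations are given as a unit quaternion [w, x, y, z].
In Python, from workcell import env gives the robot as it stands.
- The arm moves only by the tool carry_out, never from a script. Its argument "moves" is one flat list of numbers, 7 for each row, row after row: the gripper command: -1 is shut, 1 is fully open, values between are in proportion, then the shift along the tool's x, y, z in m, then the turn, a rotation vector about the tool's x, y, z in degrees. A call has exactly 5 rows; each row shifts and turns the pose as measured when the row begins, along the tool's axes as they then stand; what a row does not reach is not made up. A row lasts 1/8 s, in which the tool goes at most 62.5 mm and 10.7 degrees, less where a joint would pass 70% of its speed; a pose out of reach is approached as far as the arm can. A call is refused whole if a number of a shift passes 0.0625 or a number of a turn 10.7, either way. A call with a gripper value outside its range is refused whole. The fingers move at their own pace and stop on an object; "squeeze" is the grip in N (left out, the last holds). Time passes only in rows, so rows that do not move let the fingers close, or fill a call up. It gives the time, the measured TCP pose, the force and the opening at its end, in the units of the state.
- env.get_state(): the state, without advancing time (a new reading comes with each control period).
- env.read_camera(name): name is "scene" or "top" or "wrist"; returns the picture (480x640x3 uint8, red, green, blue); there is no depth.
- env.calibration(name): a dict with "camera_matrix" (3x3 intrinsics, pixels), "k1" (the pictures are not rectified: a ray, as slopes to the right and down, at radius r is drawn at 1 + k1 r^2 times it, then the intrinsics apply), "rvec" (rotation vector, rad) and "tvec" (3), from world to camera coordinates, as OpenCV has them; the wrist camera has in their place "hand_eye" (4x4, takes a point from camera to tool coordinates, whose origin is the TCP and whose axes are the tool frame's). Camera axes: x right, y down, z forward; pixel columns grow to the right and rows downward; lengths in m; the calibration is good to about 2 mm. A picture is of the moment at which its call begins: read the wrist's pose just before it. calibration takes no time and is no camera call.
- env.hand_in(): hands the job in, once; it reports no verdict.
The state is a dict: "clock": time; "joint_pos": joint angles; "qvel": joint speeds; "tau": joint torques, N m; "tcp_pos": TCP position; "orientation": TCP orientation; "wrist_force": force on the tool from outside, world axes, zero at the start; "ft_torque": the same for the moment, N m; "finger_gap": finger opening in m.
Only numpy, scipy, OpenCV 4.12 (cv2) and the standard library are available. Lean on these libraries where they do the work, as an engineer would, in place of code of your own. Each camera call takes 0.05 s, during which the arm holds its last target. There are 200 camera calls.

## Working session

There is one attempt and no reset: what is moved stays moved. The work goes in short steps, Python scripts to look and compute and a tool call to move; the robot and the scene stay as the last step left them, time stands still between calls to the robot, and variables do not carry over. Pictures are saved under pics/ and viewed, about 8 in all and at most 12, crops included, and the job is handed in when it is done.

Besides the shell and the picture viewer there is one more tool, called after ">>>" in YAML: its name, and indented under it one key for each argument. carry_out: Moves the arm, as the interface text tells. Its arguments: {"type":"object","properties":{"moves":{"type":"array"},"squeeze":{"type":"number"}},"required":["moves"]}

```bash
ls; mkdir -p pics; python3 - <<'E'
from workcell import env
import cv2
s=env.get_state();print(s)
for n in ("scene","top"):
    im=env.read_camera(n);cv2.imwrite(f"pics/{n}0.png",im[:,:,::-1]);print(n,env.calibration(n))
print(env.calibration("wrist"))
E
```

```text
pics
{'clock': 0.0, 'joint_pos': array([-1.35958353e+00,  3.14003146e-01,  4.49923055e-02,  1.30359454e+00,
        5.84092551e-06,  1.43117787e+00]), 'qvel': array([ 0.00063978, -0.00023043,  0.00049922, -0.00043089, -0.00112749,
        0.00165026]), 'tau': array([ 2.36393746e-03, -4.80626321e+01,  2.98532599e+01,  1.95713982e-02,
        1.48966856e-04, -4.84803984e-07]), 'tcp_pos': array([ 0.19749568, -0.53950551,  0.24141274]), 'orientation': array([-6.18432497e-04,  8.19657685e-01, -5.72852914e-01, -6.60086616e-04]), 'wrist_force': array([0.61013398, 0.07093821, 1.01072813]), 'ft_torque': array([ 0.00655802, -0.01595069,  0.07673417]), 'finger_gap': 0.08519707283704377}
scene {'camera_matrix': array([[561.05192971,   0.        , 326.4029292 ],
       [  0.        , 561.05192971, 243.65159192],
       [  0.        ,   0.        ,   1.        ]]), 'k1': -0.012003051655638758, 'rvec': array([ 1.16422921,  2.57264018, -0.75799492]), 'tvec': array([ 0.35057078, -0.26463913,  1.34408147])}
top {'camera_matrix': array([[573.69647007,   0.        , 323.14993355],
       [  0.        , 573.69647007, 235.56566057],
       [  0.        ,   0.        ,   1.        ]]), 'k1': -0.02258752027365973, 'rvec': array([ 2.18250575, -2.16519747,  0.05994202]), 'tvec': array([0.04305999, 0.54090402, 1.01309258])}
{'camera_matrix': array([[393.92178474,   0.        , 319.98330379],
       [  0.        , 393.92178474, 239.26779536],
       [  0.        ,   0.        ,   1.        ]]), 'k1': -0.07501580961811727, 'hand_eye': array([[ 9.99999891e-01,  4.38209578e-04, -1.58929387e-04,
        -1.10706479e-04],
       [-3.75167174e-04,  9.58964812e-01,  2.83524865e-01,
        -7.18060240e-02],
       [ 2.76651001e-04, -2.83524775e-01,  9.58964872e-01,
        -1.31522430e-01],
       [ 0.00000000e+00,  0.00000000e+00,  0.00000000e+00,
         1.00000000e+00]])}
```

View pics/scene0.png

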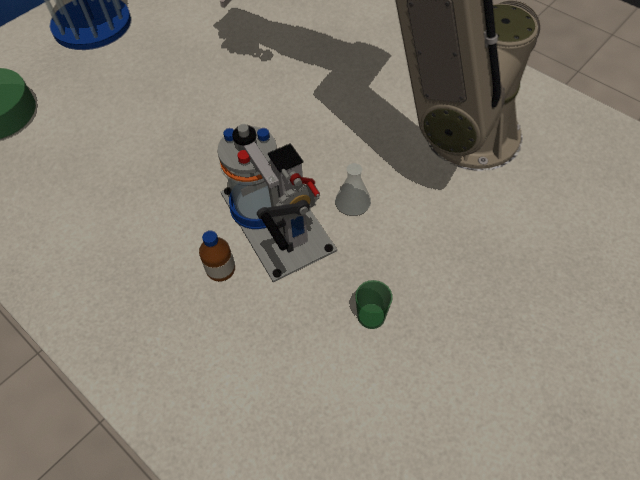

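View pics/top0.png

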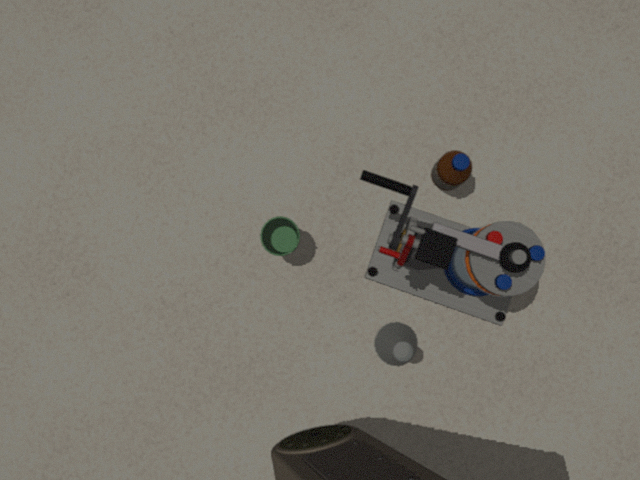

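Scene: the stand is mid-picture, with the grip about (272,228) and the pawl about (308,186). Top: cap (436,248), grip (363,176)–(412,190), red pin (385,252), feet (394,209), (373,271), (500,316), flask (400,347), bottle (455,167), beaker (280,237).

```bash
cat > h.py <<'E'
import numpy as np,cv2
from scipy.spatial.transform import Rotation as R
from workcell import env
def cam(n,st=None):
    c=env.calibration(n)
    if n=="wrist":
        T=np.eye(4);w=st["orientation"];T[:3,:3]=R.from_quat(w,scalar_first=True).as_matrix();T[:3,3]=st["tcp_pos"]
        X=np.linalg.inv(T@c["hand_eye"]);rv=R.from_matrix(X[:3,:3]).as_rotvec();t=X[:3,3]
    else: rv,t=c["rvec"],c["tvec"]
    return c["camera_matrix"],np.array([c["k1"],0,0,0.]),np.array(rv,float),np.array(t,float)
def proj(C,P): K,d,r,t=C;return cv2.projectPoints(np.atleast_2d(P).astype(float),r,t,K,d)[0][:,0]
def ray(C,uv):
    K,d,r,t=C;q=cv2.undistortPoints(np.array([[uv]],float),K,d)[0,0]
    M=R.from_rotvec(r).as_matrix();v=M.T@np.r_[q,1];return -M.T@t,v/np.linalg.norm(v)
def onz(C,uv,z): o,v=ray(C,uv);return o+v*(z-o[2])/v[2]
def tri(rays):
    A=0;b=0;
    for o,v in rays:
        P=np.eye(3)-np.outer(v,v);A=A+P;b=b+P@o
    x=np.linalg.solve(A,b);return x,[np.linalg.norm((np.eye(3)-np.outer(v,v))@(x-o)) for o,v in rays]
def blobs(m,amin=15):
    n,l,s,c=cv2.connectedComponentsWithStats(m.astype(np.uint8));return [(s[i],c[i],l==i) for i in range(1,n) if s[i][4]>=amin]
E
python3 - <<'E'
from h import *
T=cv2.imread("pics/top0.png");C=cam("top")
print("cam",ray(C,(320,240)))
m=T.max(2)<45; m[400:]=0
for s,c,l in blobs(m,20):
    p=cv2.minAreaRect(np.argwhere(l)[:,::-1].astype(np.float32));print(s,c.round(1),p, onz(C,c,.01).round(4),onz(C,p[0],.268).round(4))
b=T.astype(int);r=(b[:,:,2]>90)&(b[:,:,1]<60)
for s,c,l in blobs(r): print("red",s,c)
S=cv2.imread("pics/scene0.png")
cv2.imwrite("pics/c1.png",np.hstack([cv2.resize(T[150:290,340:480],(560,560),interpolation=cv2.INTER_CUBIC)[:, :400],cv2.resize(S[130:270,235:335],(400,560),interpolation=cv2.INTER_CUBIC)]))
E
```

```text
cam (array([0.46345765, 0.02681453, 1.05132102]), array([ 0.06681148,  0.02531225, -0.99744449]))
[361 171  56  79 758] [392.2 198.8] ((379.93988037109375, 210.01461791992188), (55.78485107421875, 66.69143676757812), 17.281497955322266) [ 0.6095 -0.078   0.01  ] [ 0.5578 -0.0352  0.268 ]
[445 181  16   9  43] [451.6 184.2] ((452.25634765625, 185.41116333007812), (15.104374885559082, 7.765928268432617), 4.085616588592529) [ 0.6371 -0.1864  0.01  ] [ 0.5924 -0.1344  0.268 ]
[390 205   9   9  63] [393.7 209.1] ((394.0, 209.0), (8.0, 8.0), 0.0) [ 0.5906 -0.0806  0.01  ] [ 0.5593 -0.0544  0.268 ]
[263 219  33  34 191] [273.2 231.9] ((276.345947265625, 233.52432250976562), (26.026599884033203, 33.23170471191406), 36.02737045288086) [0.5473 0.1387 0.01  ] [0.5244 0.1067 0.268 ]
[ 404  228   60   65 1450] [433.3 251.9] ((441.24945068359375, 257.1678466796875), (67.99366760253906, 45.6417236328125), 24.962787628173828) [ 0.5132 -0.1523  0.01  ] [ 0.4937 -0.1186  0.268 ]
[498 243  35  30 545] [513.3 258. ] ((514.7500610351562, 257.75), (30.405588150024414, 31.11269760131836), 45.0) [ 0.5032 -0.2967  0.01  ] [ 0.4937 -0.2185  0.268 ]
[368 268   9   8  55] [372.2 271.3] ((372.2500305175781, 271.2500305175781), (7.77817440032959, 7.071067810058594), 45.0) [ 0.4772 -0.0418  0.01  ] [ 0.4738 -0.0248  0.268 ]
[496 312   9   9  65] [499.8 316.1] ((500.0, 316.0), (8.0, 8.0), 90.0) [ 0.3986 -0.2709  0.01  ] [ 0.4148 -0.1974  0.268 ]
red [488 231  15  13 150] [495.14       236.94666667]
red [407 239   7   5  23] [410.2173913  240.52173913]
red [379 247  21  11 115] [389.32173913 251.91304348]
```

View pics/c1.png

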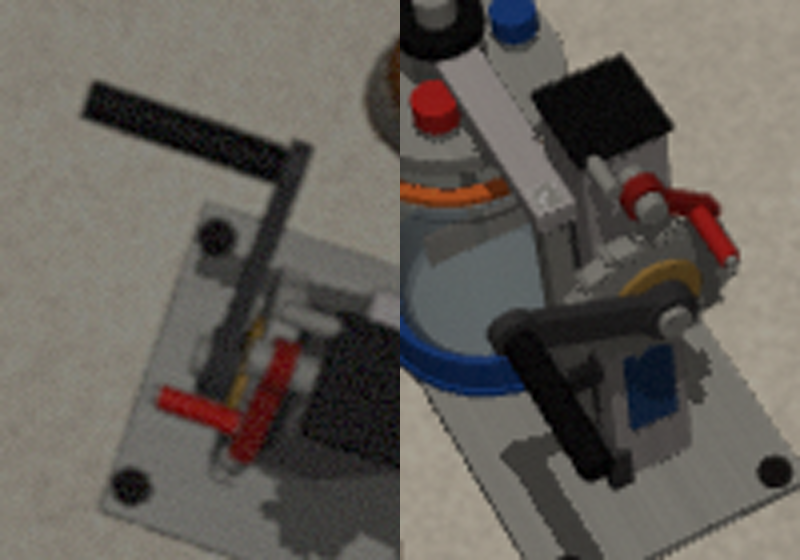

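Crops: the cap, the grip (outer end top (362,174), scene (285,247)) and the pawl pin (tip top (379.5,249), scene (318,195)) are all visible. Next I triangulate them.

```bash
python3 - <<'E'
from h import *
C=cam("top");S=cam("scene")
A,B,D=[onz(C,u,.012) for u in((393.7,209.1),(372.2,271.3),(499.8,316.1))]
e1=(A-B);e2=(B-D);print(np.linalg.norm(e1),np.linalg.norm(e2),np.degrees([np.arctan2(e1[1],e1[0]),np.arctan2(-e2[0],e2[1])]))
yaw=np.arctan2(-e2[0],e2[1]);X=np.array([np.cos(yaw),np.sin(yaw),0]);Y=np.array([-np.sin(yaw),np.cos(yaw),0])
for sh in((437,248),):
    print("cap",onz(C,sh,.268),onz(S,(285.5,157.75),.268),tri([ray(C,sh),ray(S,(285.5,157.75))]))
col=(onz(C,(437,248),.268)+onz(S,(285.5,157.75),.268))/2
hub=col+.1*Y;hub[2]=.18;print("yaw",np.degrees(yaw),"hub",hub)
M=np.array([X,Y,[0,0,1]])
for n,t,s in(("gripout",(362.5,174.5),(285,247)),("gripin",(411,191),(263,214.5)),("pintip",(379.5,249),(318.3,195)),("pinbase",(399.5,255),(310,182.5)),("flask",(403,351),(354,170))):
    p,e=tri([ray(C,t),ray(S,s)]);print(n,p.round(4),np.round(e,4),"hub",(M@(p-hub)).round(4))
im=cv2.imread("pics/top0.png");hsv=cv2.cvtColor(im,cv2.COLOR_BGR2HSV)
for n,(lo,hi),z in(("beaker",((50,80,30),(90,255,255)),.0),("amber",((3,120,40),(15,255,160)),.05)):
    for s,c,l in blobs(cv2.inRange(hsv,np.array(lo),np.array(hi)),60): print(n,s,c,onz(C,c,z),M@(onz(C,c,z)-hub))
print("flask top",M@(onz(C,(403,351),.114)-hub),"cap bottle",M@(onz(C,(461,161),.125)-hub),onz(C,(403,351),.114))
E
```

```text
0.11976412702838939 0.24178132865595167 [-18.91211024 -18.91132586]
cap [ 0.50616997 -0.1129463   0.268     ] [ 0.50585732 -0.10868901  0.268     ] (array([ 0.50524199, -0.11196576,  0.26544658]), [np.float64(0.0017623366428195903), np.float64(0.0017623366428196165)])
yaw -18.91132586068015 hub [ 0.53842409 -0.01621552  0.18      ]
gripout [ 0.6157 -0.0124  0.2143] [0.0016 0.0016] hub [0.0719 0.0286 0.0343]
gripin [ 0.5924 -0.0848  0.2149] [0.0001 0.0001] hub [ 0.0733 -0.0473  0.0349]
pintip [ 0.5056 -0.0369  0.2251] [0.0014 0.0014] hub [-0.0243 -0.0302  0.0451]
pinbase [ 0.4968 -0.0649  0.2283] [0.0019 0.0019] hub [-0.0236 -0.0595  0.0483]
flask [ 0.3471 -0.0846  0.1112] [0.0007 0.0007] hub [-0.1588 -0.1267 -0.0688]
amber [437 151  34  34 512] [450.75976562 169.90429688] [ 0.65590102 -0.17692287  0.05      ] [ 0.16322164 -0.11395778 -0.13      ]
amber [465 251  26  42 158] [472.20886076 271.93670886] [ 0.47689216 -0.21264368  0.05      ] [ 0.00545272 -0.20576799 -0.13      ]
flask top [-0.15801431 -0.12671267 -0.066     ] cap bottle [ 0.1640855  -0.11529055 -0.055     ] [ 0.34787104 -0.08487527  0.114     ]
```

```bash
cat > go.py <<'E'
# usage: go.py hx hy hz (mm, TCP target in hub frame) -> tool-frame shift and turn to hub-aligned vertical tool
import sys
from h import *
yaw=np.radians(-18.91);hub=np.array([0.538,-0.0172,0.18])
M=np.array([[np.cos(yaw),np.sin(yaw),0],[-np.sin(yaw),np.cos(yaw),0],[0,0,1]])
def rep(st,tgt=None):
    Q=R.from_quat(st["orientation"],scalar_first=True)
    print("t",round(st["clock"],2),"tcp hub mm",(M@(st["tcp_pos"]-hub)*1e3).round(1),"F hub",(M@st["wrist_force"]).round(2),"gap",round(st["finger_gap"]*1e3,1))
    D=R.from_matrix(np.array([M[0],-M[1],[0,0,-1]]).T)
    print("turn tool deg",np.degrees((Q.inv()*D).as_rotvec()).round(1))
    if tgt is not None: print("shift tool mm",(Q.inv().apply(hub+M.T@(np.array(tgt)/1e3)-st["tcp_pos"])*1e3).round(1))
if __name__=="__main__":
    rep(env.get_state(),[float(a) for a in sys.argv[1:4]] if len(sys.argv)>3 else None)
E
python3 go.py -23 -37 100
```

```text
t 0.1 tcp hub mm [-152.8 -604.5   61.5] F hub [ 0.73 -0.24  0.14] gap 85.2
turn tool deg [ -0.1   0.1 -51. ]
shift tool mm [-359.3 -458.1  -37.8]
```

>>> carry_out:
  moves: [-0.3, 0, 0, -0.036, 0, 0, -10.3, -0.3, 0, 0, -0.036, 0, 0, -10.3, -0.3, 0, 0, -0.036, 0, 0, -10.3, -0.3, 0, 0, -0.036, 0, 0, -10.3, -0.3, 0, 0, -0.036, 0, 0, -10.3]

```text
clock: 0.72
tcp_pos: [0.1971, -0.5378, 0.4201]
orientation: [-0.007, 0.989, -0.146, -0.003]
wrist_force: [0.4, -0.1, 0.4]
finger_gap: 0.0301
```

```bash
python3 go.py -23 -25 120
```

```text
t 0.72 tcp hub mm [-153.8 -603.   240.1] F hub [0.45 0.07 0.45] gap 30.1
turn tool deg [-0.7  0.4  2.2]
shift tool mm [ 153.4 -571.   126.5]
```

>>> carry_out:
  moves: [-0.3, 0.016, -0.058, 0, 0, 0, 0.4, -0.3, 0.016, -0.058, 0, 0, 0, 0.4, -0.3, 0.016, -0.058, 0, 0, 0, 0.4, -0.3, 0.016, -0.058, 0, 0, 0, 0.4, -0.3, 0.016, -0.058, 0, 0, 0, 0.4]

```text
clock: 1.35
tcp_pos: [0.3638, -0.2851, 0.4221]
orientation: [-0.006, 0.986, -0.167, -0.002]
wrist_force: [0.2, -0.8, 0.8]
finger_gap: 0.0293
```

>>> carry_out:
  moves: [-0.3, 0.015, -0.058, 0, 0, 0, 0, -0.3, 0.015, -0.058, 0.01, 0, 0, 0, -0.3, 0.015, -0.058, 0.02, 0, 0, 0, -0.3, 0.015, -0.058, 0.03, 0, 0, 0, -0.3, 0.015, -0.055, 0.03, 0, 0, 0]

```text
clock: 1.98
tcp_pos: [0.5272, -0.0387, 0.3388]
orientation: [-0.005, 0.986, -0.167, -0.0]
wrist_force: [0.0, -0.5, -0.7]
finger_gap: 0.03
```

```bash
python3 go.py -23 -36 95; python3 - <<'E'
from go import *
st=env.get_state();im=env.read_camera("wrist");np.save("pics/w1.npy",np.r_[st["tcp_pos"],st["orientation"]]);cv2.imwrite("pics/w1.png",im[:,:,::-1])
C=cam("wrist",st)
for P in((-23,-30,45),(-23,-60,45),(72.5,31,34.6),(72.5,-45,34.6),(0,-40,0)):print(P,proj(C,hub+M.T@(np.array(P)/1e3)).round(0))
E
```

```text
t 1.98 tcp hub mm [ -3.3 -23.8 158.8] F hub [ 0.21 -0.48 -0.74] gap 30.0
turn tool deg [-0.6  0.1 -0.3]
shift tool mm [-19.5  13.   63.7]
(-23, -30, 45) [[291. 250.]]
(-23, -60, 45) [[292. 292.]]
(72.5, 31, 34.6) [[438. 153.]]
(72.5, -45, 34.6) [[430. 265.]]
(0, -40, 0) [[325. 244.]]
```

View pics/w1.png

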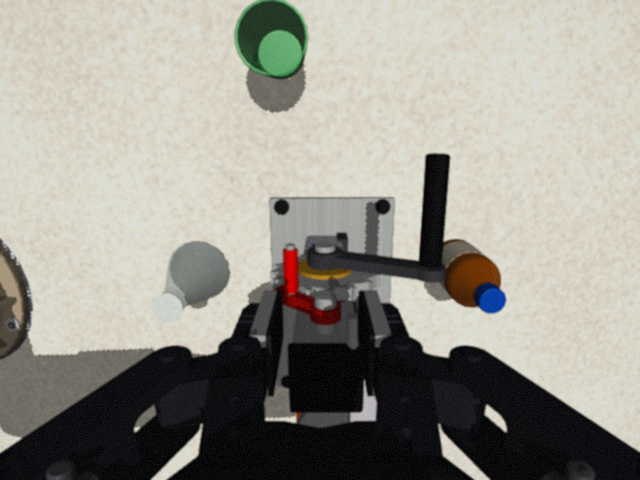

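The wrist view agrees with my hub estimate to 1–2 px: pin (291,247)–(292,293), grip end (437,155). I go down on the pin.

>>> carry_out:
  moves: [-0.3, -0.01, 0.006, 0.015, -0.6, 0, -0.3, -0.3, -0.01, 0.006, 0.025, 0, 0, 0, -0.3, 0, 0, 0.03, 0, 0, 0, -0.3, 0, 0, 0.01, 0, 0, 0, -0.3, 0, 0, 0, 0, 0, 0]

```text
clock: 2.65
tcp_pos: [0.5041, -0.0342, 0.249]
orientation: [-0.002, 0.987, -0.159, -0.007]
wrist_force: [-0.1, 0.6, 0.0]
finger_gap: 0.0298
```

```bash
python3 go.py -23 -37 37
```

```text
t 2.65 tcp hub mm [-26.6 -27.1  69. ] F hub [-0.27  0.54  0.04] gap 29.8
turn tool deg [-0.2  0.8  0.7]
shift tool mm [ 3.9 10.  31.9]
```

>>> carry_out:
  moves: [-0.3, 0.004, 0.01, 0, 0, 0.8, 0.7, -0.3, 0, 0, 0.012, 0, 0, 0, -0.3, 0, 0, 0.012, 0, 0, 0, -0.3, 0, 0, 0.008, 0, 0, 0, -0.3, 0, 0, 0, 0, 0, 0]

```text
clock: 3.28
tcp_pos: [0.5063, -0.0466, 0.217]
orientation: [-0.001, 0.986, -0.165, 0.002]
wrist_force: [-0.6, -0.5, -0.3]
finger_gap: 0.0299
```

```bash
python3 go.py -23 -37 37
```

```text
t 3.27 tcp hub mm [-20.5 -38.1  37. ] F hub [-0.38 -0.61 -0.28] gap 29.9
turn tool deg [-0.2 -0.3 -0.1]
shift tool mm [-2.5 -1.1 -0. ]
```

>>> carry_out:
  moves: [-0.6, -0.002, 0, 0, 0, 0, 0, -1, 0, 0, 0, 0, 0, 0, -1, 0, 0, 0, 0, 0, 0, -1, 0, 0, 0, 0, 0, 0, -1, 0, 0, 0, 0, 0, 0]
  squeeze: 25

```text
clock: 3.9
tcp_pos: [0.5037, -0.0455, 0.2172]
orientation: [-0.001, 0.986, -0.165, 0.002]
wrist_force: [-0.7, -0.2, -1.3]
finger_gap: 0.0089
```

```bash
python3 go.py; python3 - <<'E'
from go import *
st=env.get_state();im=env.read_camera("wrist");cv2.imwrite("pics/w2.png",im[:,:,::-1])
# arc in tcp hub x,z offsets from q0=.1
q=np.linspace(.1,2.65,18);print(np.c_[q,-.4+30*np.sin(q-2.4),64+30*np.cos(q-2.4)-8].round(2))
E
```

```text
t 3.9 tcp hub mm [-23.2 -37.9  37.2] F hub [-0.61 -0.45 -1.29] gap 8.9
turn tool deg [-0.2 -0.2 -0.1]
[[  0.1  -22.77  36.01]
 [  0.25 -25.51  39.58]
 [  0.4  -27.68  43.52]
 [  0.55 -29.24  47.73]
 [  0.7  -30.15  52.13]
 [  0.85 -30.39  56.62]
 [  1.   -29.96  61.1 ]
 [  1.15 -28.87  65.46]
 [  1.3  -27.14  69.61]
 [  1.45 -24.8   73.45]
 [  1.6  -21.92  76.9 ]
 [  1.75 -18.56  79.88]
 [  1.9  -14.78  82.33]
 [  2.05 -10.69  84.18]
 [  2.2   -6.36  85.4 ]
 [  2.35  -1.9   85.96]
 [  2.5    2.6   85.85]
 [  2.65   7.02  85.07]]
```

View pics/w2.png

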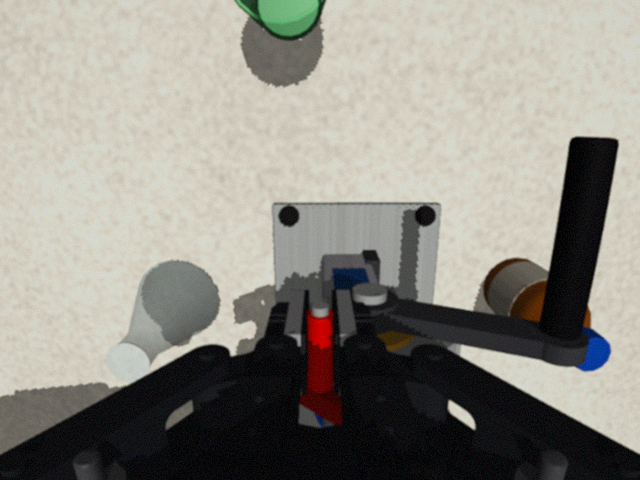

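The pin sits between the pads, at (319,345), with a gap of about 9 mm. I lift it along the arc.

>>> carry_out:
  moves: [-1, -0.005, 0, -0.0075, 0, 0, 0, -1, -0.0025, 0, -0.0085, 0, 0, 0, -1, 0, 0, -0.009, 0, 0, 0, -1, 0.003, 0, -0.0085, 0, 0, 0, -1, 0.005, 0, -0.0075, 0, 0, 0]

```text
clock: 4.58
tcp_pos: [0.508, -0.0474, 0.2618]
orientation: [0.0, 0.986, -0.165, 0.007]
wrist_force: [11.9, -5.6, -17.5]
finger_gap: 0.009
```

```bash
python3 go.py -14.8 -37.5 82
```

```text
t 4.58 tcp hub mm [-18.6 -38.3  81.8] F hub [ 13.1   -1.48 -17.49] gap 9.0
turn tool deg [-0.1 -0.8 -0.1]
shift tool mm [ 3.8 -0.8 -0.1]
```

>>> carry_out:
  moves: [-1, 0.0085, 0, 0, 0, 0, 0, -1, 0.008, 0, 0, 0, 0, 0, -1, 0.006, 0, 0, 0, 0, 0, -1, 0, 0, 0, 0, 0, 0, -1, 0, 0, 0, 0, 0, 0]

```text
clock: 5.2
tcp_pos: [0.5292, -0.0543, 0.2663]
orientation: [-0.001, 0.986, -0.165, 0.007]
wrist_force: [0.2, -0.3, -0.1]
finger_gap: 0.0088
```

```bash
python3 go.py 7 -37.5 85
```

```text
t 5.2 tcp hub mm [  3.7 -37.9  86.3] F hub [ 0.32 -0.24 -0.09] gap 8.8
turn tool deg [-0.2 -0.7 -0.1]
shift tool mm [ 3.2 -0.4  1.4]
```

>>> carry_out:
  moves: [-1, 0.004, 0, 0.001, 0, 0, 0, -1, 0.002, 0, 0, 0, 0, 0, -0.5, 0, 0, 0, 0, 0, 0, -0.3, 0, 0, 0, 0, 0, 0, -0.3, 0, 0, 0, 0, 0, 0]

```text
clock: 5.82
tcp_pos: [0.5346, -0.056, 0.2653]
orientation: [-0.001, 0.986, -0.165, 0.006]
wrist_force: [0.1, 0.4, -0.4]
finger_gap: 0.0298
```

>>> carry_out:
  moves: [-0.3, 0, 0, -0.02, 0, 0, 0, -0.3, 0, 0, -0.03, 0, 0, 0, -0.3, 0.02, -0.015, 0, 0, 0, 0, -0.3, 0.02, -0.015, 0, 0, 0, 0, -0.3, 0.01, -0.01, 0, 0, 0, 0]

```text
clock: 6.45
tcp_pos: [0.5959, -0.0344, 0.3188]
orientation: [-0.001, 0.986, -0.166, 0.008]
wrist_force: [0.5, 0.3, 0.0]
finger_gap: 0.0299
```

```bash
python3 go.py 72.5 10 85; python3 - <<'E'
from go import *
st=env.get_state();im=env.read_camera("wrist");C=cam("wrist",st)
sc=env.read_camera("scene")
cv2.imwrite("pics/w3.png",np.hstack([im,cv2.resize(sc[110:290,220:280+60],(320,480))])[:,:,::-1][:, 150:800])
for P in((8.5,-30,92.7),(8.5,-60,92.7),(72.5,31,34.6)):print(P,proj(C,hub+M.T@(np.array(P)/1e3)).round(0)-[150,0])
E
```

```text
t 6.45 tcp hub mm [ 60.3   2.5 138.8] F hub [0.39 0.41 0.04] gap 29.9
turn tool deg [-0.2 -0.9 -0.2]
shift tool mm [11.3 -7.4 54. ]
(8.5, -30, 92.7) [[ 68. 338.]]
(8.5, -60, 92.7) [[ 73. 387.]]
(72.5, 31, 34.6) [[188. 198.]]
```

View pics/w3.png

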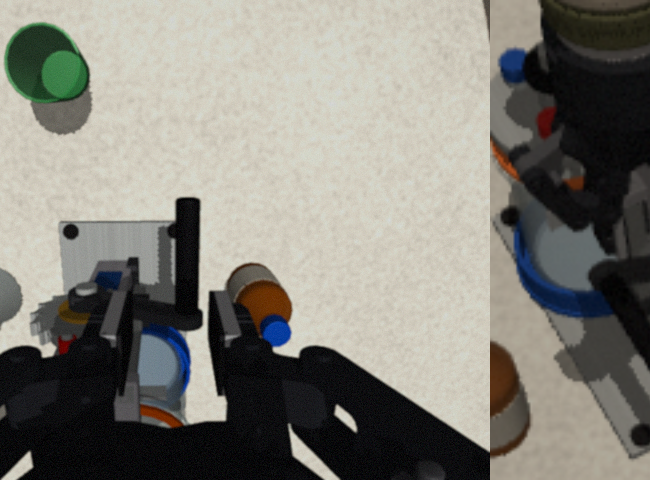

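The pawl pin tip at (66,342) matches the thrown-over prediction, and the grip end at (188,198) matches too. Next is the grip.

>>> carry_out:
  moves: [-0.3, 0.012, -0.008, 0.02, 0, -0.8, 0, -0.3, 0, 0, 0.03, 0, 0, 0, -0.3, 0, 0, 0.02, 0, 0, 0, -0.3, 0, 0, 0.01, 0, 0, 0, -0.3, 0, 0, 0, 0, 0, 0]

```text
clock: 7.18
tcp_pos: [0.6089, -0.0312, 0.2374]
orientation: [-0.002, 0.986, -0.166, 0.001]
wrist_force: [0.7, 0.1, -0.6]
finger_gap: 0.0299
```

```bash
python3 go.py 72.5 10 26.6
```

```text
t 7.17 tcp hub mm [71.6  9.8 57.4] F hub [ 0.61  0.34 -0.55] gap 29.9
turn tool deg [-0.2 -0.1 -0.2]
shift tool mm [ 0.8 -0.1 30.8]
```

>>> carry_out:
  moves: [-0.3, 0.001, 0, 0.015, 0, 0, 0, -0.3, 0, 0, 0.015, 0, 0, 0, -0.3, 0, 0, 0, 0, 0, 0, -1, 0, 0, 0, 0, 0, 0, -1, 0, 0, 0, 0, 0, 0]
  squeeze: 25

```text
clock: 7.8
tcp_pos: [0.6103, -0.0316, 0.2071]
orientation: [-0.002, 0.986, -0.166, 0.002]
wrist_force: [0.0, -0.1, -2.1]
finger_gap: 0.0152
```

>>> carry_out:
  moves: [-1, 0, 0, 0, 0, 0, 0, -1, 0, 0, 0, 0, 0, 0, -1, 0, 0, 0, 0, 0, 0, -1, 0, 0, 0, 0, 0, 0, -1, 0, 0, 0, 0, 0, 0]

```text
clock: 8.43
tcp_pos: [0.6102, -0.0316, 0.2071]
orientation: [-0.002, 0.986, -0.165, 0.002]
wrist_force: [0.2, -0.7, -2.0]
finger_gap: 0.015
```

```bash
python3 go.py; python3 - <<'E'
import numpy as np
for a in np.arange(1.1,2.75,.05): print(round(a,2),(80*np.sin(a)).round(1),(80*np.cos(a)).round(1))
E
```

```text
t 8.43 tcp hub mm [73.   9.8 27.1] F hub [ 0.44 -0.59 -1.97] gap 15.0
turn tool deg [-0.2 -0.1 -0.1]
1.1 71.3 36.3
1.15 73.0 32.7
1.2 74.6 29.0
1.25 75.9 25.2
1.3 77.1 21.4
1.35 78.1 17.5
1.4 78.8 13.6
1.45 79.4 9.6
1.5 79.8 5.7
1.55 80.0 1.7
1.6 80.0 -2.3
1.65 79.7 -6.3
1.7 79.3 -10.3
1.75 78.7 -14.3
1.8 77.9 -18.2
1.85 76.9 -22.0
1.9 75.7 -25.9
1.95 74.3 -29.6
2.0 72.7 -33.3
2.05 71.0 -36.9
2.1 69.1 -40.4
2.15 67.0 -43.8
2.2 64.7 -47.1
2.25 62.2 -50.3
2.3 59.7 -53.3
2.35 56.9 -56.2
2.4 54.0 -59.0
2.45 51.0 -61.6
2.5 47.9 -64.1
2.55 44.6 -66.4
2.6 41.2 -68.6
2.65 37.8 -70.5
2.7 34.2 -72.3
```

>>> carry_out:
  moves: [-1, 0.0024, 0, 0.0055, 0, 0, 0, -1, 0.002, 0, 0.0055, 0, 0, 0, -1, 0.0015, 0, 0.0055, 0, 0, 0, -1, 0.001, 0, 0.0055, 0, 0, 0, -1, 0.0006, 0, 0.0055, 0, 0, 0]

```text
clock: 9.05
tcp_pos: [0.6168, -0.0338, 0.1782]
orientation: [-0.002, 0.986, -0.165, 0.001]
wrist_force: [-3.4, -0.4, 0.5]
finger_gap: 0.0152
```

```bash
cat > cr.py <<'E'
from go import *
import sys
st=env.get_state();rep(st);p=M@(st["tcp_pos"]-hub)*1e3;x,z=p[0],p[2]+8
a=np.arctan2(x,z);f=M@st["wrist_force"];t=np.array([np.cos(a),0,-np.sin(a)])
print("a %.3f q %.3f r %.1f  resist %.2f radial %.2f  sp %.3f"%(a,a-1,np.hypot(x,z),-f@t,f@[np.sin(a),0,np.cos(a)],np.abs(st["qvel"]).max()))
s=float(sys.argv[1])
for i in range(5):
    b=a+s/80*(i+1);c=b-s/80;print("row dx %.1f dztool %.1f"%(80.3*(np.sin(b)-np.sin(c)),-80.3*(np.cos(b)-np.cos(c))))
E
python3 cr.py 2
```

```text
t 9.05 tcp hub mm [79.9  9.8 -1.8] F hub [-3.11 -1.48  0.48] gap 15.2
turn tool deg [-0.2 -0.  -0.1]
a 1.493 q 0.493 r 80.1  resist 0.72 radial -3.07  sp 0.099
row dx 0.1 dztool 2.0
row dx 0.1 dztool 2.0
row dx 0.0 dztool 2.0
row dx -0.0 dztool 2.0
row dx -0.1 dztool 2.0
```

>>> carry_out:
  moves: [-1, 0, 0, 0.0018, 0, 0, 0, -1, 0, 0, 0.0018, 0, 0, 0, -1, 0, 0, 0.0018, 0, 0, 0, -1, 0, 0, 0.0018, 0, 0, 0, -1, -0.0001, 0, 0.0018, 0, 0, 0]

```text
clock: 9.68
tcp_pos: [0.6166, -0.0338, 0.1687]
orientation: [-0.002, 0.986, -0.166, 0.001]
wrist_force: [-3.4, 0.4, 1.4]
finger_gap: 0.0149
```

```bash
python3 cr.py 2
```

```text
t 9.68 tcp hub mm [ 79.8   9.8 -11.3] F hub [-3.32 -0.75  1.36] gap 14.9
turn tool deg [-0.2 -0.1 -0.1]
a 1.612 q 0.612 r 79.9  resist 1.22 radial -3.37  sp 0.036
row dx -0.1 dztool 2.0
row dx -0.2 dztool 2.0
row dx -0.2 dztool 2.0
row dx -0.3 dztool 2.0
row dx -0.3 dztool 2.0
```

>>> carry_out:
  moves: [-1, -0.0002, 0, 0.0019, 0, 0, 0, -1, -0.0002, 0, 0.0019, 0, 0, 0, -1, -0.0003, 0, 0.0019, 0, 0, 0, -1, -0.0003, 0, 0.0019, 0, 0, 0, -1, -0.0004, 0, 0.0019, 0, 0, 0]

```text
clock: 10.3
tcp_pos: [0.6154, -0.0334, 0.1588]
orientation: [-0.002, 0.986, -0.166, 0.001]
wrist_force: [-2.8, 0.1, 1.2]
finger_gap: 0.0149
```

```bash
python3 cr.py 2
```

```text
t 10.3 tcp hub mm [ 78.4   9.8 -21.2] F hub [-2.67 -0.78  1.22] gap 14.9
turn tool deg [-0.2 -0.1 -0.1]
a 1.738 q 0.738 r 79.5  resist 0.76 radial -2.83  sp 0.041
row dx -0.4 dztool 2.0
row dx -0.4 dztool 2.0
row dx -0.5 dztool 2.0
row dx -0.5 dztool 1.9
row dx -0.6 dztool 1.9
```

>>> carry_out:
  moves: [-1, -0.0004, 0, 0.0019, 0, 0, 0, -1, -0.0004, 0, 0.0019, 0, 0, 0, -1, -0.0005, 0, 0.0019, 0, 0, 0, -1, -0.0005, 0, 0.0019, 0, 0, 0, -1, -0.0005, 0, 0.0019, 0, 0, 0]

```text
clock: 10.92
tcp_pos: [0.6129, -0.0325, 0.1487]
orientation: [-0.002, 0.986, -0.166, 0.001]
wrist_force: [-4.0, -0.0, 2.8]
finger_gap: 0.0148
```

```bash
python3 cr.py 2
```

```text
t 10.93 tcp hub mm [ 75.8   9.8 -31.3] F hub [-3.75 -1.31  2.82] gap 14.8
turn tool deg [-0.2 -0.1 -0.1]
a 1.869 q 0.869 r 79.3  resist 1.60 radial -4.41  sp 0.039
row dx -0.6 dztool 1.9
row dx -0.7 dztool 1.9
row dx -0.7 dztool 1.9
row dx -0.8 dztool 1.9
row dx -0.8 dztool 1.8
```

>>> carry_out:
  moves: [-1, -0.0003, 0, 0.001, 0, 0, 0, -1, -0.0004, 0, 0.001, 0, 0, 0, -1, -0.0004, 0, 0.001, 0, 0, 0, -1, -0.0004, 0, 0.001, 0, 0, 0, -1, -0.0004, 0, 0.001, 0, 0, 0]

```text
clock: 11.55
tcp_pos: [0.611, -0.0319, 0.1435]
orientation: [-0.002, 0.986, -0.166, 0.001]
wrist_force: [-3.7, 1.0, 3.5]
finger_gap: 0.0151
```

```bash
python3 cr.py 2
```

```text
t 11.55 tcp hub mm [ 73.8   9.8 -36.5] F hub [-3.79 -0.24  3.54] gap 15.1
turn tool deg [-0.2 -0.1 -0.1]
a 1.939 q 0.939 r 79.1  resist 1.94 radial -4.81  sp 0.025
row dx -0.7 dztool 1.9
row dx -0.8 dztool 1.8
row dx -0.8 dztool 1.8
row dx -0.9 dztool 1.8
row dx -0.9 dztool 1.8
```

>>> carry_out:
  moves: [-1, -0.0008, 0, 0.0014, 0, 0, 0, -1, -0.0008, 0, 0.0014, 0, 0, 0, -1, -0.0008, 0, 0.0014, 0, 0, 0, -1, -0.0008, 0, 0.0014, 0, 0, 0, -1, -0.0008, 0, 0.0014, 0, 0, 0]

```text
clock: 12.18
tcp_pos: [0.6079, -0.0308, 0.1365]
orientation: [-0.001, 0.986, -0.166, 0.002]
wrist_force: [-1.4, 0.0, 4.0]
finger_gap: 0.0149
```

```bash
python3 cr.py 2
```

```text
t 12.18 tcp hub mm [ 70.5   9.8 -43.5] F hub [-1.3  -0.41  4.  ] gap 14.9
turn tool deg [-0.2 -0.2 -0.1]
a 2.037 q 1.037 r 79.0  resist 2.99 radial -2.96  sp 0.035
row dx -0.9 dztool 1.8
row dx -1.0 dztool 1.8
row dx -1.0 dztool 1.7
row dx -1.1 dztool 1.7
row dx -1.1 dztool 1.7
```

>>> carry_out:
  moves: [-1, -0.0005, 0, 0.0007, 0, 0, 0, -1, -0.0005, 0, 0.0007, 0, 0, 0, -1, -0.0005, 0, 0.0007, 0, 0, 0, -1, -0.0005, 0, 0.0007, 0, 0, 0, -1, -0.0005, 0, 0.0007, 0, 0, 0]

```text
clock: 12.8
tcp_pos: [0.6068, -0.0304, 0.1343]
orientation: [-0.001, 0.986, -0.166, 0.004]
wrist_force: [-2.3, -0.2, 5.5]
finger_gap: 0.0146
```

```bash
python3 cr.py 2; python3 - <<'E'
from go import *
im=env.read_camera("scene");im2=env.read_camera("wrist")
a=cv2.imread("pics/scene0.png")[115:255,205:305];b=im[115:255,205:305,::-1]
cv2.imwrite("pics/s4.png",np.hstack([cv2.resize(x,(400,560),interpolation=cv2.INTER_CUBIC) for x in(a,b)]))
E
```

```text
t 12.8 tcp hub mm [ 69.3   9.8 -45.7] F hub [-2.13 -0.95  5.45] gap 14.6
turn tool deg [-0.2 -0.4 -0.2]
a 2.069 q 1.069 r 78.9  resist 3.77 radial -4.48  sp 0.020
row dx -1.0 dztool 1.8
row dx -1.0 dztool 1.7
row dx -1.1 dztool 1.7
row dx -1.1 dztool 1.7
row dx -1.2 dztool 1.6
```

View pics/s4.png

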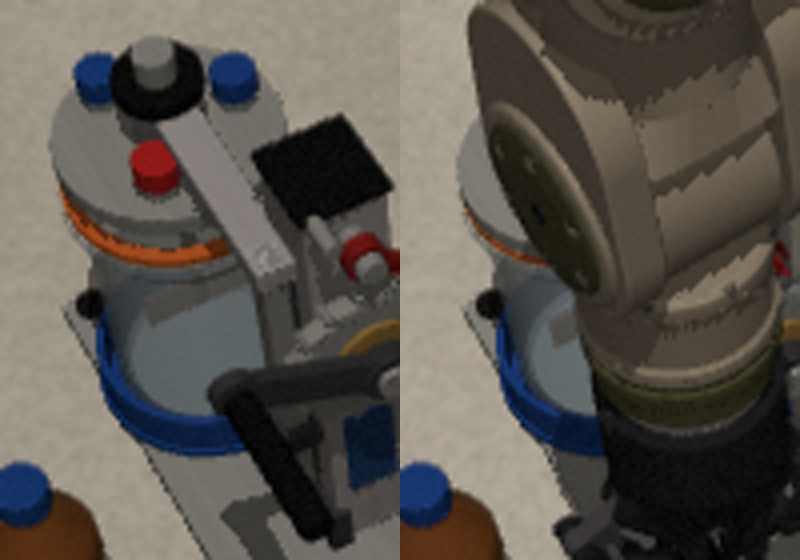

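Left (start): lid above the seal with a wide orange band. Right (now): the lid is down by about 19 mm and the orange is a thin crescent at (490,235) in the crop. The force is rising too, so I continue in small steps.

>>> carry_out:
  moves: [-1, -0.0007, 0, 0.0006, 0, 0, 0, -1, -0.0007, 0, 0.0006, 0, 0, 0, -1, -0.0007, 0, 0.0006, 0, 0, 0, -1, -0.0007, 0, 0.0006, 0, 0, 0, -1, -0.0007, 0, 0.0006, 0, 0, 0]

```text
clock: 13.52
tcp_pos: [0.6061, -0.0302, 0.1331]
orientation: [-0.001, 0.986, -0.166, 0.007]
wrist_force: [-2.0, -0.6, 5.1]
finger_gap: 0.0147
```

```bash
python3 cr.py 2
```

```text
t 13.53 tcp hub mm [ 68.7   9.8 -46.9] F hub [-1.75 -1.19  5.13] gap 14.7
turn tool deg [-0.2 -0.8 -0.2]
a 2.086 q 1.086 r 78.9  resist 3.60 radial -4.06  sp 0.020
row dx -1.0 dztool 1.7
row dx -1.1 dztool 1.7
row dx -1.1 dztool 1.7
row dx -1.1 dztool 1.7
row dx -1.2 dztool 1.6
```

>>> carry_out:
  moves: [-1, -0.0008, 0, 0.0012, 0, 0, 0, -1, -0.0008, 0, 0.0012, 0, 0, 0, -1, -0.0008, 0, 0.0012, 0, 0, 0, -1, 0, 0, 0, 0, 0, 0, -1, 0, 0, 0, 0, 0, 0]

```text
clock: 14.15
tcp_pos: [0.6052, -0.0299, 0.1315]
orientation: [-0.0, 0.986, -0.166, 0.009]
wrist_force: [-1.7, -0.7, 4.5]
finger_gap: 0.0151
```

```bash
python3 cr.py 2
```

```text
t 14.15 tcp hub mm [ 67.7   9.8 -48.5] F hub [-1.38 -1.21  4.48] gap 15.1
turn tool deg [-0.2 -1.  -0.2]
a 2.110 q 1.110 r 78.8  resist 3.14 radial -3.49  sp 0.002
row dx -1.1 dztool 1.7
row dx -1.1 dztool 1.7
row dx -1.1 dztool 1.7
row dx -1.2 dztool 1.6
row dx -1.2 dztool 1.6
```

Resist is 3.1 N at rest. Free it could be at most 1 N, so the lid is seated and pressing roughly 10–15 N. I release and rise.

>>> carry_out:
  moves: [-0.7, 0, 0, 0, 0, 0, 0, -0.3, 0, 0, 0, 0, 0, 0, -0.3, 0, 0, 0, 0, 0, 0, -0.3, 0, 0, -0.01, 0, 0, 0, -0.3, 0, 0, -0.03, 0, 0, 0]

```text
clock: 14.78
tcp_pos: [0.6028, -0.0291, 0.1685]
orientation: [-0.001, 0.986, -0.166, 0.006]
wrist_force: [-0.9, -0.7, 0.6]
finger_gap: 0.0298
```

>>> carry_out:
  moves: [-0.3, 0, 0, -0.04, 0, 0, 0, -0.3, 0, 0, -0.05, 0, 0, 0, -0.3, 0, 0, -0.05, 0, 0, 0, -0.3, -0.02, 0.01, -0.01, 0, -1, 0, -0.3, -0.02, 0.01, 0, 0, 0, 0]

```text
clock: 15.4
tcp_pos: [0.5566, -0.0349, 0.3264]
orientation: [-0.003, 0.986, -0.165, -0.001]
wrist_force: [-0.4, -0.6, -1.0]
finger_gap: 0.0299
```

```bash
python3 go.py 8.5 -37 84.7; python3 - <<'E'
from go import *
st=env.get_state();im=env.read_camera("wrist");C=cam("wrist",st);cv2.imwrite("pics/w5.png",im[:,:,::-1])
for P in((8.5,-30,92.7),(8.5,-60,92.7)):print(P,proj(C,hub+M.T@(np.array(P)/1e3)).round(0))
for q in (1.03,1.07,1.11): print(q,proj(C,hub+M.T@(np.array((80*np.sin(1+q),31,80*np.cos(1+q)))/1e3)).round(1))
E
```

```text
t 15.4 tcp hub mm [ 23.4 -10.7 146.4] F hub [-0.2  -0.66 -0.95] gap 29.9
turn tool deg [-0.3  0.1 -0.1]
shift tool mm [-14.7  26.6  61.6]
(8.5, -30, 92.7) [[292. 307.]]
(8.5, -60, 92.7) [[293. 358.]]
1.03 [[382.  164.5]]
1.07 [[379.7 164.1]]
1.11 [[377.2 163.8]]
```

View pics/w5.png

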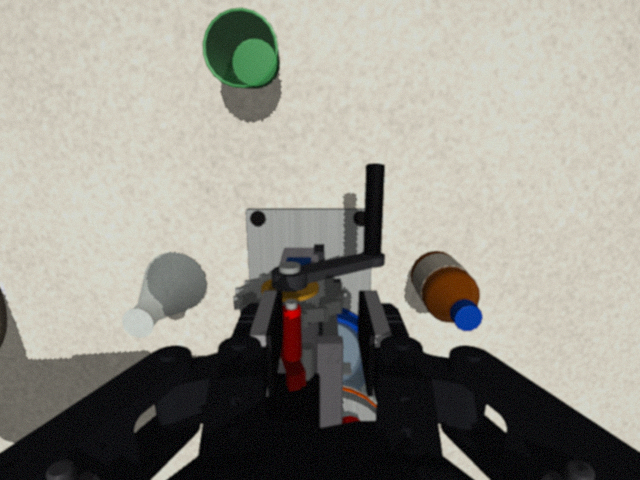

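The pin is at (292,305) as predicted, and the grip at (375,164) has not moved. I take the pin again.

>>> carry_out:
  moves: [-0.3, -0.008, 0.014, 0, 0, 0, 0, -0.3, -0.007, 0.013, 0.01, 0, 0, 0, -0.3, 0, 0, 0, 0, 0, 0, -0.3, 0, 0, 0.01, 0, 0, 0, -0.3, 0, 0, 0, 0, 0, 0]

```text
clock: 16.08
tcp_pos: [0.5279, -0.0569, 0.3043]
orientation: [-0.003, 0.986, -0.166, -0.003]
wrist_force: [0.5, -1.3, -0.6]
finger_gap: 0.0298
```

```bash
python3 go.py 8.5 -37 84.7
```

```text
t 16.07 tcp hub mm [  3.3 -40.8 124.3] F hub [ 0.93 -1.08 -0.57] gap 29.8
turn tool deg [-0.2  0.4 -0.2]
shift tool mm [ 5.5 -3.7 39.5]
```

>>> carry_out:
  moves: [-0.3, 0.005, -0.0035, 0.01, 0, 0, 0, -0.3, 0, 0, 0.015, 0, 0, 0, -0.3, 0, 0, 0.012, 0, 0, 0, -0.3, 0, 0, 0.001, 0, 0, 0, -0.3, 0, 0, 0, 0, 0, 0]

```text
clock: 16.7
tcp_pos: [0.5342, -0.0541, 0.2623]
orientation: [-0.003, 0.986, -0.165, -0.004]
wrist_force: [-0.5, 0.3, -0.1]
finger_gap: 0.0296
```

>>> carry_out:
  moves: [-1, 0, 0, 0, 0, 0, 0, -1, 0, 0, 0, 0, 0, 0, -1, 0, 0, 0, 0, 0, 0, -1, 0, 0, 0, 0, 0, 0, -1, 0, 0, 0, 0, 0, 0]
  squeeze: 25

```text
clock: 17.32
tcp_pos: [0.5341, -0.0541, 0.2628]
orientation: [-0.003, 0.986, -0.165, -0.004]
wrist_force: [0.3, 0.4, -1.0]
finger_gap: 0.009
```

```bash
python3 go.py -0.4 -37 86
```

```text
t 17.32 tcp hub mm [  8.2 -36.1  82.8] F hub [ 0.13  0.44 -0.98] gap 9.0
turn tool deg [-0.2  0.5 -0.1]
shift tool mm [-8.6  0.9 -3.1]
```

>>> carry_out:
  moves: [-1, -0.0085, 0, -0.0012, 0, 0, 0, -1, -0.0085, 0, 0.0012, 0, 0, 0, -1, -0.0075, 0, 0.0035, 0, 0, 0, -1, -0.006, 0, 0.0055, 0, 0, 0, -1, 0, 0, 0, 0, 0, 0]

```text
clock: 17.95
tcp_pos: [0.504, -0.0438, 0.2538]
orientation: [-0.002, 0.986, -0.165, -0.003]
wrist_force: [2.8, -0.6, -2.8]
finger_gap: 0.0086
```

```bash
python3 go.py -27.1 -37 68
```

```text
t 17.95 tcp hub mm [-23.5 -36.2  73.8] F hub [ 2.86  0.32 -2.77] gap 8.6
turn tool deg [-0.2  0.3 -0.1]
shift tool mm [-3.5  0.9  5.8]
```

>>> carry_out:
  moves: [-1, -0.004, 0, 0.007, 0, 0, 0, -1, -0.0022, 0, 0.0083, 0, 0, 0, -1, 0.0003, 0, 0.0085, 0, 0, 0, -1, 0.0028, 0, 0.008, 0, 0, 0, -1, 0, 0, 0, 0, 0, 0]

```text
clock: 18.58
tcp_pos: [0.5006, -0.0426, 0.22]
orientation: [-0.002, 0.986, -0.165, -0.003]
wrist_force: [1.1, -0.5, -0.4]
finger_gap: 0.0088
```

```bash
python3 go.py -22.8 -37 34.5
```

```text
t 18.57 tcp hub mm [-27.2 -36.1  40. ] F hub [ 1.2  -0.15 -0.38] gap 8.8
turn tool deg [-0.2  0.4 -0.1]
shift tool mm [4.4 0.9 5.4]
```

>>> carry_out:
  moves: [-1, 0.002, 0, 0.0028, 0, 0, 0, -1, 0.0015, 0, 0.0018, 0, 0, 0, -1, 0.0008, 0, 0.001, 0, 0, 0, -1, 0, 0, 0, 0, 0, 0, -1, 0, 0, 0, 0, 0, 0]

```text
clock: 19.2
tcp_pos: [0.5047, -0.0439, 0.2139]
orientation: [-0.002, 0.986, -0.165, -0.003]
wrist_force: [-0.1, 0.5, -1.2]
finger_gap: 0.0088
```

```bash
python3 go.py -22.8 -37 34.5
```

```text
t 19.2 tcp hub mm [-22.9 -36.1  33.9] F hub [-0.22  0.46 -1.19] gap 8.8
turn tool deg [-0.2  0.4 -0.1]
shift tool mm [ 0.1  0.9 -0.6]
```

>>> carry_out:
  moves: [-0.6, 0, 0, 0, 0, 0, 0, -0.3, 0, 0, 0, 0, 0, 0, -0.3, 0, 0, 0, 0, 0, 0, -0.3, 0, 0, -0.02, 0, 0, 0, -0.3, 0, 0, -0.04, 0, 0, 0]

```text
clock: 19.82
tcp_pos: [0.5031, -0.0439, 0.2725]
orientation: [-0.002, 0.986, -0.165, -0.006]
wrist_force: [0.7, -0.6, 0.5]
finger_gap: 0.0303
```

>>> carry_out:
  moves: [-0.3, 0, 0, -0.05, 0, 0, 0, -0.3, 0, 0, -0.03, 0, 0, 0, -0.3, -0.01, -0.03, -0.01, 0, 0, 0, -0.3, -0.01, -0.03, 0, 0, 0, 0, -0.3, 0, -0.03, 0, 0, 0, 0]

```text
clock: 20.45
tcp_pos: [0.516, 0.0472, 0.3702]
orientation: [-0.002, 0.986, -0.168, -0.002]
wrist_force: [-0.1, 1.0, 0.4]
finger_gap: 0.03
```

```bash
python3 - <<'E'
from go import *
st=env.get_state();rep(st);im=env.read_camera("wrist");C=cam("wrist",st)
top=env.read_camera("top");cv2.imwrite("pics/top6.png",top[:,:,::-1])
for q in(0,.1,.2):
  for y in(-30,-60):
    print(q,y,proj(C,hub+M.T@(np.array((-.4+30*np.sin(q-2.4),y,64+30*np.cos(q-2.4)))/1e3)).round(1))
for q in (1.03,1.07,1.11): print(q,proj(C,hub+M.T@(np.array((80*np.sin(1+q),31,80*np.cos(1+q)))/1e3)).round(1))
print(M@(st['tcp_pos']-hub))
c=proj(C,hub+M.T@np.array((0.02,-.03,.02)))[0].astype(int);print(c)
y0,x0=max(0,min(240,c[1]-120)),max(0,min(320,c[0]-160))
print("off",x0,y0);cv2.imwrite("pics/w6.png",cv2.resize(im[y0:y0+240,x0:x0+320,::-1],(800,600),interpolation=cv2.INTER_CUBIC))
E
```

```text
t 20.45 tcp hub mm [-41.6  53.8 190.2] F hub [-0.37  0.88  0.36] gap 30.0
turn tool deg [-0.2  0.3 -0.4]
0 -30 [[348.6 328.1]]
0 -60 [[348.  360.6]]
0.1 -30 [[346.1 329.4]]
0.1 -60 [[345.5 362.1]]
0.2 -30 [[343.8 330.9]]
0.2 -60 [[343.4 363.8]]
1.03 [[442.2 228.7]]
1.07 [[439.8 227.9]]
1.11 [[437.3 227.2]]
[-0.04164675  0.05375502  0.19016161]
[394 315]
off 234 195
```

View pics/w6.png

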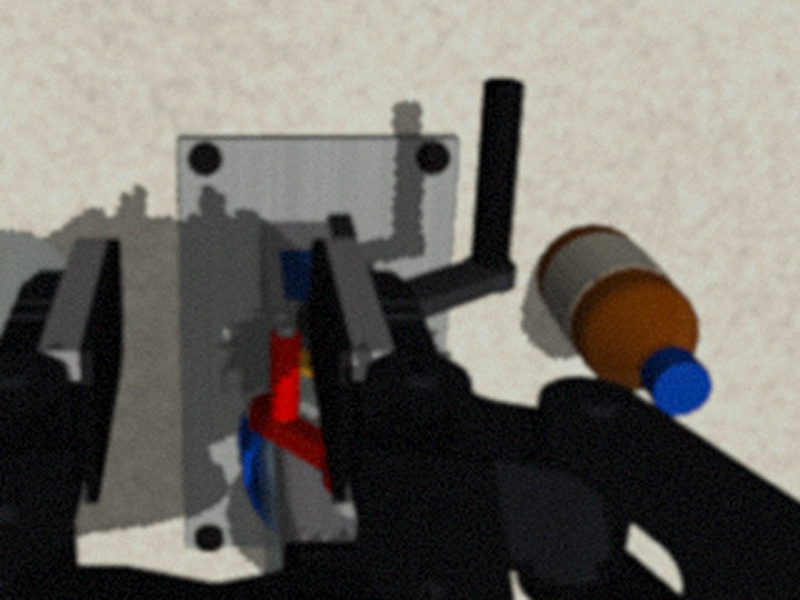

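The pin tip at (348,325) gives a pawl swing of about 0, so it is down in the teeth. The grip at (436,228) gives q of about 1.11. I back off and check the lid and the bystanders.

>>> carry_out:
  moves: [-0.3, 0, -0.05, -0.01, 0, 0, 0, -0.3, 0, -0.05, 0, 0, 0, 0, -0.3, 0, -0.05, 0, 0, 0, 0, -0.3, 0, -0.03, 0, 0, 0, 0, -0.3, 0, 0, 0, 0, 0, 0]

```text
clock: 21.18
tcp_pos: [0.5779, 0.2199, 0.3793]
orientation: [-0.001, 0.986, -0.168, -0.003]
wrist_force: [0.6, -0.0, 0.7]
finger_gap: 0.0295
```

```bash
python3 - <<'E'
from go import *
rep(env.get_state())
im=env.read_camera("scene");top=env.read_camera("top")
cv2.imwrite("pics/s7.png",np.hstack([cv2.resize(im[110:290,190:340],(500,600),interpolation=cv2.INTER_CUBIC),cv2.resize(top[130:370,250:370+0],(300,600))])[:,:,::-1])
a=cv2.imread("pics/top0.png")
def bl(x):
    h=cv2.cvtColor(x,cv2.COLOR_BGR2HSV);return [tuple(c.round(1)) for lo,hi in(((3,120,40),(15,255,160)),((50,80,100),(90,255,255))) for s,c,l in blobs(cv2.inRange(h,np.array(lo),np.array(hi)),60)]
print(bl(a));print(bl(np.ascontiguousarray(top[:,:,::-1])))
E
```

```text
t 21.18 tcp hub mm [-39.1 237.3 199.3] F hub [0.54 0.15 0.65] gap 29.5
turn tool deg [-0.1  0.4 -0.4]
[(np.float64(450.8), np.float64(169.9)), (np.float64(472.2), np.float64(271.9))]
[(np.float64(450.9), np.float64(170.1))]
```

View pics/s7.png

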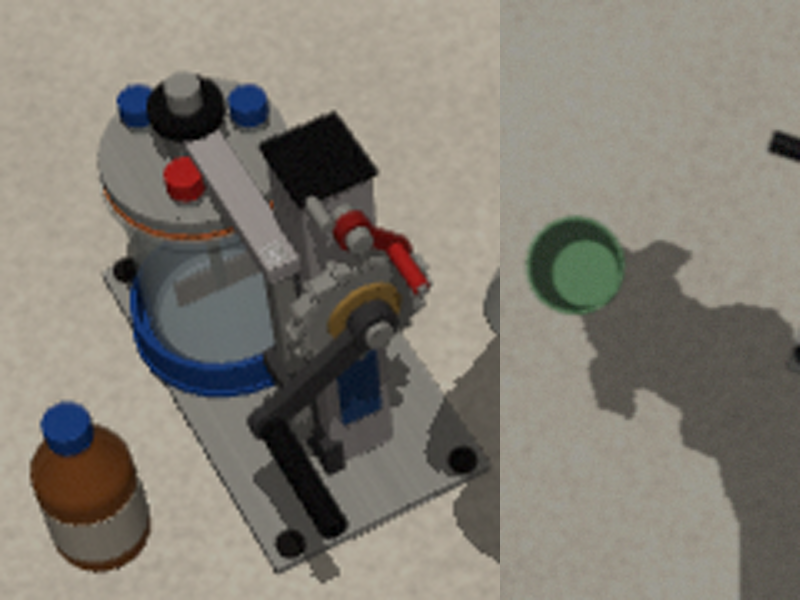

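The lid lies on the seal (thin orange line at (190,235)), the pawl is down on the wheel (pin at (408,268)), and the bottle and beaker are where they were.

```bash
python3 -c "
from workcell import env
print(env.hand_in())"
```

```text
the job is handed in; nothing more can be done
None
```

The vessel is closed and the job is handed in, at about 21 s on the clock (limit 72 s). I threw the pawl over, wound the crank from about q 0.12 to 1.11, swung the pawl back into the teeth and moved the arm clear.

**Pawl:** after it was thrown over, its pin tip matched the stop at 2.7 in the wrist picture. At the end it sits at q ≈ 0, down in the teeth.

**Lid:** the grip pushed back with about 1 N while moving free. That rose to 3.8 N at most, and it was 3.1 N at rest after the last step. Free at rest it could be at most 1 N, so the lid is on the seal. My estimate is 10–17 N on the glass (too much is 40 N). The last scene picture shows the lid resting on a thin orange line. The crank had not moved after I let go.

**Where the readings were less clean:** the force rose more slowly and noisily near contact than the stated 0.6 N per mm, so the exact contact point is only known to about 0.05 rad of crank.

**Largest force:** the wrist force reached about 22 N, when I pulled slightly off the pawl's arc on the first lift.

**Glassware:** the bottle measured the same before and after, within 0.2 px. I checked the beaker only by eye. The flask was last seen in place from the wrist camera before the final pawl swing, and I did not measure it again afterwards.

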